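Free the jammed ball and ease the sprung tilt-out bin shut

TASK

A wooden ball is jammed in the mouth of the sprung tilt-out toy bin and holds it ajar. Draw the bin further open until the ball drops down inside it, then let the bin come back slowly under control, all the way until it is fully home; the baby is asleep, so it must not snap shut. Leave the other things on the nightstand as they are.

Things in the scene. Friction and masses are not known exactly. Their poses are not given: they have to be found in the camera images.
- bin (a joint): tilt angle of the bin in rad: 0 = fully home (front panel flat against the cabinet), grows as the top of the bin tilts out towards the robot, stop at 0.62. About 0.28 at the start, where the jammed ball holds it. The ball slips down as the bin is drawn further out and has fallen in by 0.4. A spring always pulls the bin home: about 1 N at the handle near home, 2 N where it starts, 4 N at the stop; let go anywhere but within about 0.06 of home (14 mm at the handle) it snaps
- handle (a point): middle of the straight part of the bin's bow handle: a round steel bar, 10 mm thick, 100 mm straight length along this point's y (level), level with the top edge of the front panel, with 45 mm of free space between bar and panel. The point turns with the bin: x axis points from the handle towards the panel (level when the bin is home), z along the panel upwards. In the bin's own frame the bar lies 220 mm above (z) and 64 mm in front (-x) of the hinge axis
- hinge (a point): middle of the bin's hinge axis, 20 mm above the table top at the foot of the cabinet's front. Fixed to the cabinet: z up, y along the hinge (level), -x is the way the bin tilts out. At joint angle t the handle bar lies at x = -0.064 cos t - 0.220 sin t, z = -0.064 sin t + 0.220 cos t from it (m)
- tidy: walnut-laminate bedside cabinet, fixed to the table top, 180 deep (x), 240 wide (y), 240 high, open at the front, where the bin with its 14 mm thick walnut front panel (236 wide, 220 high, top edge level with the cabinet's top when home) hangs on the hinge. Origin: centre of its underside; front face at x = -90 mm in its frame, z up
- tub (a point): a point in the bin's white tub, 60 mm above and 62 mm behind the hinge axis in the bin's frame, mid-width; the point turns with the bin (x to the back of the tub, z along the panel upwards). Inner room of the tub: x -62 to +64 mm, y -96 to +96 mm, floor at z -46 mm from this point
- ball_center (a point): centre of the plain wooden ball, 60 mm diameter, 70 g; at the start nipped between the inner face of the front panel and the front edge of the cabinet's top, 230 mm above the table, up to 60 mm left or right of the middle; its top stands 20 mm above the cabinet's top
- jar: bystander: sealed baby food jar of glass with white lid, 64 mm diameter, 82 mm high; origin at the centre of its underside
- bottle: bystander: feeding bottle, 60 mm diameter, 172 mm high; origin at the centre of its underside
- car: bystander: wooden toy van 110 x 68 x 64 mm high; origin under its centre
- arch: bystander: wooden bridge block 120 x 40 x 70 mm high; origin under its centre
- pacifier: bystander: teal silicone pacifier, 46 mm diameter, 45 mm high, lying on the cabinet's top, near its middle; origin at the centre of its underside
Not all that is in view belongs to the job. What is shaped like the part that bears ball_center but blue is not meant.

How it is judged:
On the way:
1. the bin is drawn open and the ball has dropped down into its tub (value of joint bin above 0.3 rad and z of ball_center in the frame of tub below 0.03 m and x of ball_center in the frame of tub below 0.07 m), for 0.2 s.
At the end, for the whole second after the job is handed in: The bin is fully home (within 0.025 rad, about 5 mm at its top edge) and still, and the ball lies down in its tub (value of joint bin below 0.025 rad and velocity of joint bin between -0.1 and 0.1 rad/s and z of ball_center in the frame of tub between -0.05 and 0.03 m and x of ball_center in the frame of tub between -0.07 and 0.07 m); the robot touches nothing.
It fails at once if the bin snaps towards home: closes faster than 1.2 rad/s (about 27 cm/s at the handle) (velocity of joint bin below -1.2 rad/s).
It fails at once if a bystander is shifted by more than 30 mm (distance of any of jar, bottle, car, arch, pacifier from where it was at the start of the episode above 0.03 m).
It fails at once if a bystander is tipped over (angle between any of jar, bottle's own z axis and vertical above 0.5 rad).
It also fails if it takes over 51 s, if anything falls off the work surface, if the arm or the gripper's body presses on something with over 40 N, if the wrist force passes 120 N, or if a joint passes its speed limit or range.

ROBOT

A 7-joint arm with a two-finger parallel gripper is mounted at the origin on the work surface. World frame = base frame: x ahead of the robot, y to its left, z up, the work surface at z = 0. Lengths are in m, angles in rad, forces in N, time in s.
With the tool pointing down it reaches from about 0.425 to 0.875 m from the base axis. Payload 4.7 kg.
Tool frame: the origin (TCP) lies between the finger pads; the fingertips stand ahead of it and the grasp point (between the pads) lies 5 mm behind it (tip_reach is the z of the fingertips in the tool frame, in m); z points along the fingers, y is the direction in which the jaws open and shut (so a half turn about z gives the same grasp; the last joint's range is limited). The gripper opens to 87 mm and grips with 3 to 60 N. Pads are 19 mm wide; open, the fingers measure 117 mm over their backs; the gripper's body (75 mm by 190 mm) begins 51 mm behind the grasp point.
Start: joints at [1.136, 0.321, -0.07, 1.45, 0.023, 1.371, -0.057], TCP at [0.282, -0.586, 0.237] pointing down, gripper open.
Joint ranges: [-2.86, 2.86], [-0.3, 2.09], [-1.38, 1.24], [0.06, 2.45], [-1.56, 4.7], [0.09, 2.05], [-2.69, 2.69]. Speed limits (rad/s): [2.57, 2.57, 3.14, 3.14, 3.14, 3.14, 3.14].

INTERFACE

Orientations are given as a unit quaternion [x, y, z, w].
In Python, from cell import observe, get_image, sign_off, tip_reach gives the robot as it stands.
- The arm moves only by the tool servo_tool, never from a script. Its argument "commands" is a list of rows, each an object with "travel": the shift along the tool's x, y, z in mm, a list of three; "dr": the turn, a rotation vector about the tool's x, y, z in degrees, a list of three; "claw": the opening, from -1 (shut) to 1 (fully open). In form: [{"travel": [x, y, z], "dr": [rx, ry, rz], "claw": claw}, ...]. A call has 1 to 5 rows; each row shifts and turns the pose as measured when the row begins, along the tool's axes as they then stand; what a row does not reach is not made up. A row lasts 1/8 s, in which the tool goes at most 62.5 mm and 10.7 degrees, less where a joint would pass 70% of its speed; a pose out of reach is approached as far as the arm can. A call is refused whole if a number of a shift passes 62.5 or a number of a turn 10.7, either way. A call with a gripper value outside its range is refused whole. The fingers move at their own pace and stop on an object; "newtons" is the grip in N (left out, the last holds). Time passes only in rows, so rows that do not move let the fingers close. It gives the time, the measured TCP pose, the force and the opening at its end, in the units of the state.
- observe(): the state, without advancing time (a new reading comes with each control period).
- get_image(name): name is "scene" or "top"; returns a dict with "img" (384x512x3 uint8, blue, green, red), "depth" (384x512 float32, m along the optical axis (not along the pixel's ray), 0 where there is no reading), "mtx" (3x3 intrinsics, pixels), "dist" ([k1, k2, p1, p2, k3] as OpenCV has them; the pictures are not rectified), "origin" and "attitude" of the camera in the world. Camera axes: x right, y down, z forward; pixel columns grow to the right and rows downward; lengths in m; the calibration is good to about 2 mm. A picture is of the moment at which its call begins.
- sign_off(): hands the job in, once; it reports no verdict.
The state is a dict: "time": time; "joints": joint angles; "joint_vel": joint speeds; "tau": joint torques, N m; "eef_pos": TCP position; "tool_rot": TCP orientation; "ft_force": force on the tool from outside, world axes, zero at the start; "moment": the same for the moment, N m; "finger_gap": opening from 0.0 (shut) to 1.0 (fully open).
Only numpy, scipy, OpenCV 4.12 (cv2) and the standard library are available. Lean on these libraries where they do the work, as an engineer would, in place of code of your own. Each camera call takes 0.05 s, during which the arm holds its last target.

## Working session

There is one attempt and no reset: what is moved stays moved. The work goes in short steps, Python scripts to look and compute and a tool call to move; the robot and the scene stay as the last step left them, time stands still between calls to the robot, and variables do not carry over. Pictures are saved under pics/ and viewed, and the job is handed in when it is done.

Besides the shell and the picture viewer there is one more tool, called after ">>>" as name([rows], argument=value, ...), one row to a line, values as JSON. servo_tool: Moves the arm, as the interface text tells. Its arguments: {"type":"object","properties":{"commands":{"type":"array"},"newtons":{"type":"number"}},"required":["commands"]}

```bash
mkdir -p pics; ls; python3 - <<'E'
from cell import *
import cv2,numpy as np
print(observe(), tip_reach)
for n in("scene","top"):
    d=get_image(n); cv2.imwrite(f"pics/{n}0.png",d["img"]); print(n,d["mtx"],d["dist"],d["origin"],d["attitude"])
    np.savez(f"{n}0.npz",**{k:np.array(v) for k,v in d.items()})
E
```

```text
pics
{'time': 0.0, 'joints': array([ 1.13612405,  0.32178375, -0.07006734,  1.45168355,  0.02261457,
        1.37076625, -0.05688344]), 'joint_vel': array([-0.00040344, -0.00033161,  0.00142241, -0.0017766 ,  0.00104125,
       -0.00121056, -0.00253162]), 'tau': array([ 1.23950493e-03, -4.91287851e+01, -4.03015343e-01, -3.12522840e+01,
       -6.39176066e-02,  4.36769729e-02,  1.66521213e-04]), 'eef_pos': array([ 0.28172543, -0.58519659,  0.23548254]), 'tool_rot': array([ 9.74926709e-01,  2.22524272e-01, -2.63175198e-04, -8.89058293e-04]), 'ft_force': array([-0.05132699,  0.04034457, -0.30359955]), 'moment': array([-0.05241262, -0.00266209, -0.03659774]), 'finger_gap': 0.9967504485946119} 0.014
scene [[389.46120958   0.         251.82460596]
 [  0.         389.46120958 189.14266701]
 [  0.           0.           1.        ]] [-0.03692052  0.          0.          0.          0.        ] [ 1.29832502 -0.1379339   0.93825539] [ 0.70079615  0.60993628 -0.23435525 -0.28625182]
top [[346.8446802    0.         252.63068811]
 [  0.         346.8446802  188.62959051]
 [  0.           0.           1.        ]] [0.0289802 0.        0.        0.        0.       ] [0.40889475 0.00363669 1.04405292] [-0.68534119  0.72055565 -0.07777837  0.07111629]
```

View pics/scene0.png

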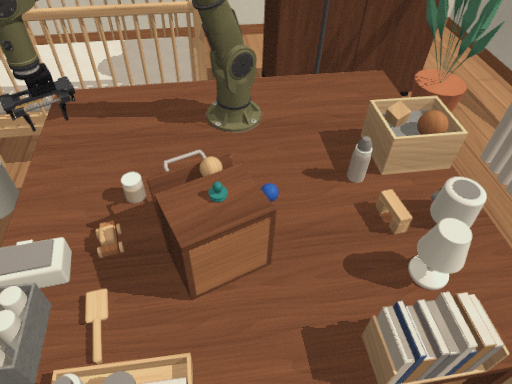

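View pics/top0.png

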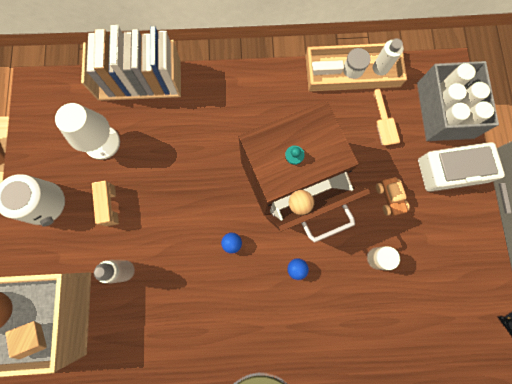

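Plain wooden ball: top (301,202), scene (210,167). Blue balls, not meant: top (231,243) and (298,269). The handle bow is at top (330,225), with the jar at (384,259) and the van at (397,197) to its right. Next I measure these and enlarge a crop.

```bash
cat > h.py <<'E'
import numpy as np,cv2
from scipy.spatial.transform import Rotation as R
def pt(d,uv,z=None):
    """uv Nx2 -> world; by depth or plane z"""
    uv=np.atleast_2d(np.float64(uv))
    n=cv2.undistortPoints(uv[:,None],d["mtx"],d["dist"])[:,0]
    r=np.c_[n,np.ones(len(n))]
    A=R.from_quat(d["attitude"]).as_matrix()
    if z is None:
        dep=d["depth"][uv[:,1].round().astype(int),uv[:,0].round().astype(int)]
        return (r*dep[:,None])@A.T+d["origin"]
    w=r@A.T; return d["origin"]+w*((z-d["origin"][2])/w[:,2])[:,None]
def cloud(d):
    H,W=d["depth"].shape
    u,v=np.meshgrid(np.arange(W),np.arange(H))
    P=pt(d,np.c_[u.ravel(),v.ravel()]).reshape(H,W,3); P[d["depth"]==0]=np.nan
    return P
E
python3 - <<'E'
from h import *
np.set_printoptions(precision=4,suppress=True)
d=np.load("top0.npz");d={k:d[k] for k in d}
P=cloud(d)
for n,u,v in [("ball",301,202),("blue1",231,243),("blue2",298,269),("jar",384,259),("car",397,190),("pac",295,154),("cabtop",300,130),("bottle",115,271),("arch",101,203),("table",350,300)]:
    print(n,P[v,u])
c=d["img"][90:290,220:430]; cv2.imwrite("pics/crop0.png",cv2.resize(c,None,fx=3,fy=3)[:600,:800])
# cab top corners
m=(abs(P[...,2]-0.24)<0.006).astype(np.uint8); m[:, :200]=0;m[:,400:]=0
n,l,s,_=cv2.connectedComponentsWithStats(m); i=1+np.argmax(s[1:,4]); print(s[i])
q=P[l==i][:,:2].astype(np.float32); r=cv2.minAreaRect(q); print(r, cv2.boxPoints(r))
# handle: near-white pixels
hsv=cv2.cvtColor(d["img"],cv2.COLOR_BGR2HSV)
m=((hsv[...,1]<60)&(hsv[...,2]>130)&(P[...,2]>0.15)).astype(np.uint8)
n,l,s,_=cv2.connectedComponentsWithStats(m)
for i in range(1,n):
    if s[i,4]>20 and 250<s[i,0]<380 and 150<s[i,1]<260: print(s[i],np.nanmedian(P[l==i],0))
E
```

```text
ball [ 0.5402 -0.1177  0.257 ]
blue1 [0.4664 0.0572 0.0629]
blue2 [ 0.3866 -0.1244  0.0626]
jar [ 0.4023 -0.3558  0.0835]
car [ 0.5934 -0.4248  0.0662]
pac [ 0.6483 -0.109   0.2819]
cabtop [ 0.7221 -0.132   0.2404]
bottle [0.4076 0.3489 0.1348]
arch [0.5969 0.419  0.0704]
table [ 0.2919 -0.2746 -0.0002]
[ 239  101  119  113 6799]
((0.6452975273132324, -0.13235394656658173), (0.23912478983402252, 0.2402639091014862), 19.954599380493164) [[ 0.4919 -0.0602]
 [ 0.5739 -0.2861]
 [ 0.7987 -0.2045]
 [ 0.7167  0.0214]]
[344 172   9  19  49] [ 0.5991 -0.2529  0.1838]
[273 202  10  19  59] [ 0.5327 -0.0677  0.1822]
[302 205  52  37 312] [ 0.4796 -0.1947  0.2161]
```

View pics/crop0.png

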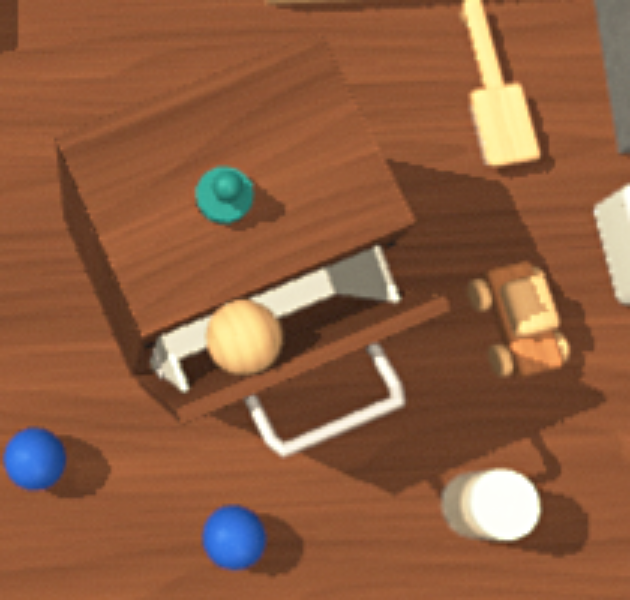

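```bash
cat >> h.py <<'E'
def rows(ps,qs,targets):
    """targets: list of (pos, Rot); prints row numbers assuming each reached"""
    p=np.array(ps);q=R.from_quat(qs) if not isinstance(qs,R) else qs
    for tp,tq in targets:
        print(q.inv().apply(np.array(tp)-p).__mul__(1000).round(1).tolist(), (q.inv()*tq).as_rotvec(degrees=True).round(2).tolist()); p,q=np.array(tp),tq
def lerp(ps,qs,tp,tq,n):
    from scipy.spatial.transform import Slerp
    q0=R.from_quat(qs); s=Slerp([0,1],R.concatenate([q0,tq]))
    f=np.arange(1,n+1)/n
    return [(np.array(ps)*(1-a)+np.array(tp)*a,s(a)) for a in f]
E
python3 - <<'E'
from h import *
np.set_printoptions(precision=4,suppress=True)
hinge=None
ya=np.radians(19.95);xc=np.array([np.cos(ya),np.sin(ya)]);yc=np.array([-xc[1],xc[0]])
for n in("top","scene"):
    d=np.load(n+"0.npz");d={k:d[k] for k in d};P=cloud(d)
    hsv=cv2.cvtColor(d["img"],cv2.COLOR_BGR2HSV)
    o=np.array([.5885,-.153]); q=P[...,:2]-o
    X=q@xc;Y=q@yc
    m=(hsv[...,1]<90)&(hsv[...,2]>100)&(abs(P[...,2]-.216)<.02)&(X<-.11)&(X>-.14)&(abs(Y)<.065)
    print(n,m.sum(),"local",np.median(X[m]),np.median(Y[m]),Y[m].min(),Y[m].max(),np.median(P[m],0))
    mm=m&(abs(Y)<.04); print(np.polyfit(Y[mm],X[mm],1), np.percentile(P[mm][:,2],[5,50,95]))
    # ray to bar plane
    v,u=np.nonzero(mm); W=pt(d,np.c_[u,v],.2137)[:,:2]-o
    print("ray",np.median(W@xc),(W@yc).min(),(W@yc).max())
    # cab top edges
    m=(abs(P[...,2]-.24)<.006)&(X>.01)&(X<.2)&(abs(Y)<.14)
    print("top X",np.percentile(X[m],[.5,99.5]),"Y",np.percentile(Y[m],[.5,99.5]))
    r=cv2.minAreaRect(P[m][:,:2].astype(np.float32));print(r)
E
```

```text
top 220 local -0.12147039947183166 0.0024653426727573157 -0.059234760686198915 0.060288672614151585 [ 0.473  -0.1927  0.2174]
[-0.0056 -0.1224] [0.2144 0.2177 0.2209]
ray -0.1224206230772626 -0.04059692648094408 0.03873312858902455
top X [0.0107 0.1785] Y [-0.1179  0.1193]
((0.6777985692024231, -0.12055468559265137), (0.16998939216136932, 0.24025332927703857), 19.949182510375977)
scene 146 local -0.11864581186805384 -0.0007902659638429177 -0.05778412682393684 0.05392787922196742 [ 0.4753 -0.1942  0.2155]
[-0.0098 -0.1194] [0.2096 0.2156 0.219 ]
ray -0.12119489687327524 -0.03948399163574862 0.041222257613765606
top X [0.0111 0.1815] Y [-0.1209  0.1164]
((0.6802958846092224, -0.12186145782470703), (0.17367354035377502, 0.24074286222457886), 19.925762176513672)
```

```bash
cat >> h.py <<'E'
YA=np.radians(19.95);XC=np.array([np.cos(YA),np.sin(YA),0]);YC=np.array([-XC[1],XC[0],0]);HG=np.array([.5885,-.153,.02])
def tool(tilt):
    z=XC*np.sin(tilt)-np.array([0,0,np.cos(tilt)]); return R.from_matrix(np.c_[YC,np.cross(z,YC),z])
def bar(t): return HG+XC*(-.064*np.cos(t)-.22*np.sin(t))+np.array([0,0,-.064*np.sin(t)+.22*np.cos(t)])
E
python3 - <<'E'
from h import *; from cell import observe
s=observe(); q=tool(.28); z=q.as_matrix()[:,2]
pre=bar(.28)-z*.002-z*.1
print(pre)
L=lerp(s["eef_pos"],s["tool_rot"],pre,q,10)
# raise quickly first
L=[(np.array([p[0],p[1],max(p[2],.335)]) if i>0 else p+[0,0,.04],r) for i,(p,r) in enumerate(L)]
rows(s["eef_pos"],s["tool_rot"],L)
E
```

```text
[ 0.44703697 -0.20434857  0.31177309]
[31.4, -27.2, -47.6] [-1.31, 1.17, -8.37]
[36.0, -21.1, -51.7] [-1.31, 1.17, -8.37]
[37.9, -17.0, 0.5] [-1.31, 1.17, -8.37]
[39.9, -11.3, 0.9] [-1.31, 1.17, -8.37]
[41.1, -5.4, 1.6] [-1.31, 1.17, -8.37]
[41.4, 0.6, 2.4] [-1.31, 1.17, -8.37]
[40.9, 6.6, 3.3] [-1.31, 1.17, -8.37]
[39.4, 12.4, 4.3] [-1.31, 1.17, -8.37]
[37.1, 17.8, 5.5] [-1.31, 1.17, -8.37]
[34.0, 22.9, 6.7] [-1.31, 1.17, -8.37]
```

>>> servo_tool([
  {"travel": [31, -27, -48], "dr": [-1.3, 1.2, -8.4], "claw": -0.08},
  {"travel": [36, -21, -52], "dr": [-1.3, 1.2, -8.4], "claw": -0.08},
  {"travel": [38, -17, 0], "dr": [-1.3, 1.2, -8.4], "claw": -0.08},
  {"travel": [40, -11, 1], "dr": [-1.3, 1.2, -8.4], "claw": -0.08},
  {"travel": [41, -5, 2], "dr": [-1.3, 1.2, -8.4], "claw": -0.08},
], newtons=5)

```text
time: 0.72
eef_pos: [0.3633, -0.3914, 0.3352]
tool_rot: [0.823, 0.564, 0.064, 0.04]
ft_force: [-0.3, 1.0, 1.0]
finger_gap: 0.522
```

```bash
cat > go.py <<'E'
import sys
from h import *; from cell import observe
def go(tp,tq,n):
    s=observe(); print(s["time"],s["eef_pos"].round(4),s["finger_gap"],s["ft_force"].round(2),s["joints"].round(2)); rows(s["eef_pos"],s["tool_rot"],lerp(s["eef_pos"],s["tool_rot"],tp,tq,n))
def tcp(t,tilt=.28,back=0): 
    q=tool(tilt); return bar(t)-q.as_matrix()[:,2]*(.002+back)
E
python3 - <<'E'
from go import *
go(tcp(.28,back=.1),tool(.28),6)
E
```

```text
0.725 [ 0.3633 -0.3914  0.3352] 0.5221718623349834 [-0.26  1.    0.97] [ 1.08 -0.02 -0.23  1.65 -0.12  1.42  0.5 ]
[33.8, 1.1, 6.1] [-1.09, 0.88, -6.78]
[33.4, 4.9, 6.7] [-1.09, 0.88, -6.78]
[32.4, 8.7, 7.3] [-1.09, 0.88, -6.78]
[31.1, 12.3, 8.0] [-1.09, 0.88, -6.78]
[29.3, 15.7, 8.8] [-1.09, 0.88, -6.78]
[27.1, 18.9, 9.5] [-1.09, 0.88, -6.78]
```

>>> servo_tool([
  {"travel": [34, 1, 3], "dr": [-1.1, 0.9, -6.8], "claw": -0.08},
  {"travel": [33, 5, 5], "dr": [-1.1, 0.9, -6.8], "claw": -0.08},
  {"travel": [32, 9, 7], "dr": [-1.1, 0.9, -6.8], "claw": -0.08},
  {"travel": [31, 12, 8], "dr": [-1.1, 0.9, -6.8], "claw": -0.08},
  {"travel": [29, 16, 9], "dr": [-1.1, 0.9, -6.8], "claw": -0.08},
])

```text
time: 1.35
eef_pos: [0.4322, -0.2289, 0.319]
tool_rot: [0.608, 0.783, 0.108, 0.074]
ft_force: [0.8, -0.1, 0.4]
finger_gap: 0.457
```

```bash
python3 - <<'E'
from go import *
go(tcp(.28,back=.08),tool(.28),2)
E
```

```text
1.35 [ 0.4322 -0.2289  0.319 ] 0.4573212621938287 [ 0.75 -0.13  0.37] [ 0.96 -0.17 -0.33  1.83 -0.28  1.32  0.93]
[10.1, 9.1, 16.3] [-0.46, 0.3, -2.74]
[9.5, 9.4, 16.4] [-0.46, 0.3, -2.74]
```

>>> servo_tool([
  {"travel": [10, 9, 16], "dr": [-0.5, 0.3, -2.7], "claw": -0.08},
  {"travel": [10, 9, 16], "dr": [-0.5, 0.3, -2.7], "claw": -0.08},
  {"travel": [0, 0, 0], "dr": [0, 0, 0], "claw": -0.08},
])

```text
time: 1.72
eef_pos: [0.452, -0.1998, 0.29]
tool_rot: [0.567, 0.812, 0.115, 0.079]
ft_force: [-0.2, -0.3, -0.5]
finger_gap: 0.463
```

```bash
python3 - <<'E'
from go import *; from cell import get_image
go(tcp(.28,back=.0),tool(.28),3)
d=get_image("top");cv2.imwrite("pics/t1.png",cv2.resize(d["img"][90:290,200:430],None,fx=3,fy=3))
d=get_image("scene");cv2.imwrite("pics/s1.png",cv2.resize(d["img"][80:280,100:330],None,fx=3,fy=3))
E
```

```text
1.725 [ 0.452  -0.1998  0.29  ] 0.46260177152813015 [-0.16 -0.34 -0.46] [ 0.92 -0.16 -0.36  1.88 -0.29  1.25  0.98]
[-0.9, 0.0, 25.8] [-0.0, -0.04, 0.07]
[-0.9, 0.0, 25.8] [-0.0, -0.04, 0.07]
[-0.9, 0.0, 25.8] [-0.0, -0.04, 0.07]
```

View pics/t1.png

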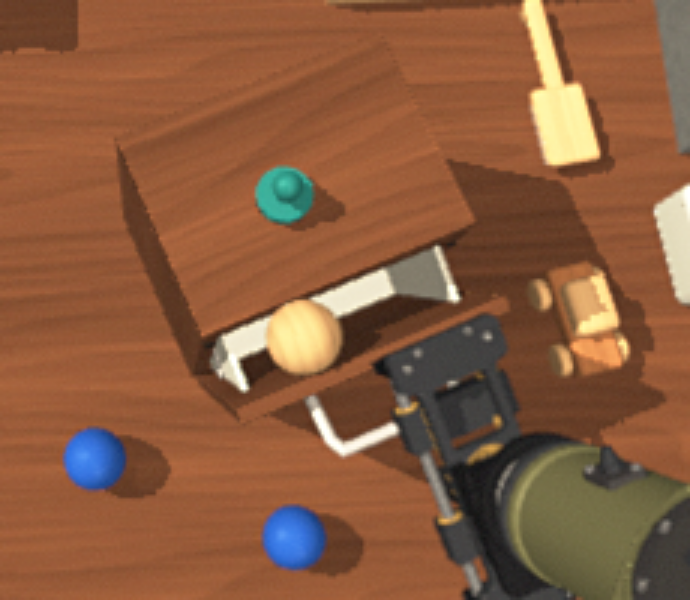

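View pics/s1.png

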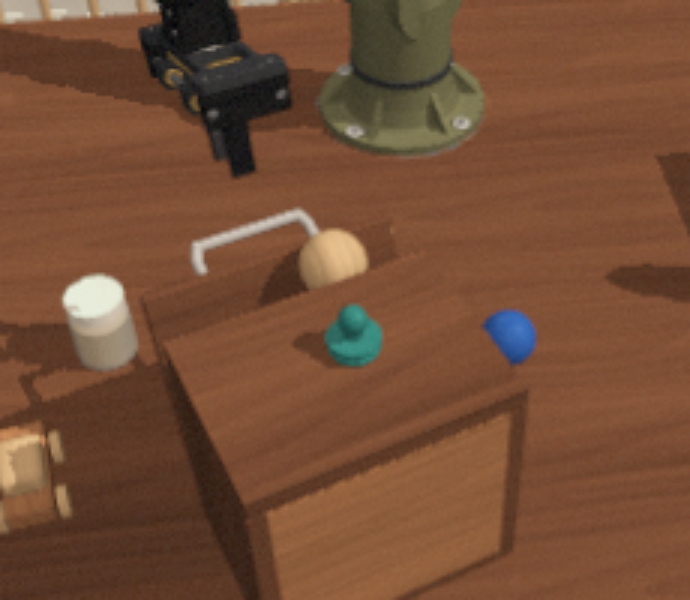

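The top crop shows the gripper above the right half of the bar (crop 455,390 to 400,430). The ball is still nipped at (305,337) and everything else is untouched. I'll descend.

>>> servo_tool([
  {"travel": [0, 0, 20], "dr": [0, 0, 0], "claw": -0.08},
  {"travel": [0, 0, 20], "dr": [0, 0, 0], "claw": -0.08},
  {"travel": [0, 0, 20], "dr": [0, 0, 0], "claw": -0.08},
])

```text
time: 2.2
eef_pos: [0.4686, -0.2012, 0.2356]
tool_rot: [0.571, 0.809, 0.114, 0.084]
ft_force: [-0.4, -0.7, -0.5]
finger_gap: 0.462
```

```bash
python3 - <<'E'
from go import *; from cell import get_image
go(tcp(.28,back=.0),tool(.28),1)
d=get_image("scene");cv2.imwrite("pics/s2.png",cv2.resize(d["img"][110:230,130:290],None,fx=5,fy=5))
E
```

```text
2.2 [ 0.4686 -0.2012  0.2356] 0.461516133949062 [-0.41 -0.67 -0.47] [ 0.91 -0.11 -0.38  1.95 -0.28  1.12  0.97]
[4.5, 0.4, 20.9] [0.23, 0.45, -0.3]
```

View pics/s2.png

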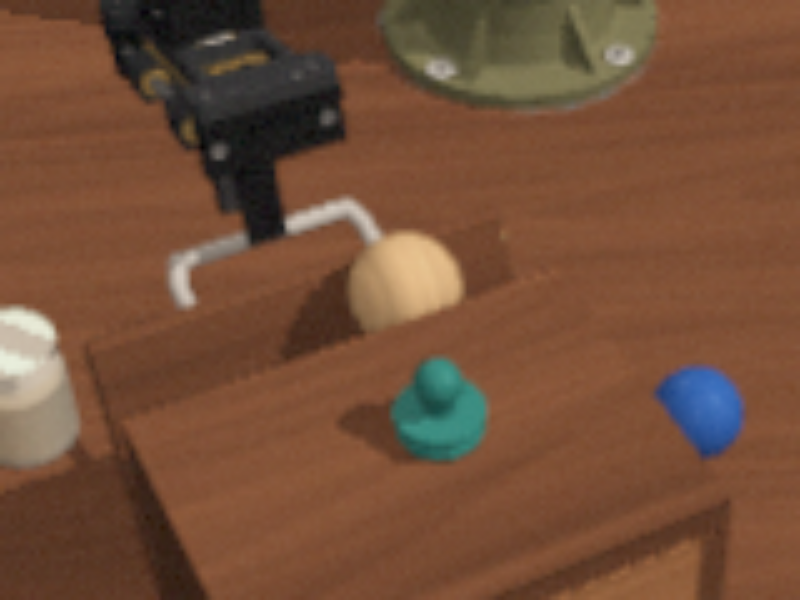

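The near finger is passing on the panel side of the bar at crop (262,235), and nothing is in contact yet. I'll go down and shut to a loose cage.

>>> servo_tool([
  {"travel": [2, 0, 11], "dr": [0.2, 0.4, -0.3], "claw": -0.08},
  {"travel": [2, 0, 10], "dr": [0, 0, 0], "claw": -0.08},
  {"travel": [0, 0, 0], "dr": [0, 0, 0], "claw": -0.65},
  {"travel": [0, 0, 0], "dr": [0, 0, 0], "claw": -0.65},
  {"travel": [0, 0, 0], "dr": [0, 0, 0], "claw": -0.65},
])

```text
time: 2.88
eef_pos: [0.4724, -0.1964, 0.2134]
tool_rot: [0.569, 0.81, 0.114, 0.08]
ft_force: [-0.4, 0.2, 0.4]
finger_gap: 0.221
```

```bash
python3 - <<'E'
from go import *
go(tcp(.30),tool(.28),1)
s=observe()
for t in (.32,.36,.40,.44,.47): print(t,tcp(t).round(4))
rows(tcp(.28),tool(.28),[(tcp(t),tool(.28)) for t in (.30,.32,.34,.36,.38,.40,.42,.44,.46)])
E
```

```text
2.875 [ 0.4724 -0.1964  0.2134] 0.2206243311913902 [-0.45  0.16  0.38] [ 0.9  -0.08 -0.39  1.97 -0.28  1.08  0.96]
[1.2, -2.8, -0.6] [-0.03, -0.03, -0.15]
0.32 [ 0.4658 -0.1975  0.2106]
0.36 [ 0.4588 -0.2001  0.2053]
0.4 [ 0.452  -0.2025  0.1996]
0.44 [ 0.4455 -0.2049  0.1937]
0.47 [ 0.4407 -0.2067  0.1891]
[-0.0, -4.4, 1.3] [0.0, 0.0, 0.0]
[0.0, -4.4, 1.4] [0.0, 0.0, 0.0]
[-0.0, -4.3, 1.5] [0.0, 0.0, 0.0]
[0.0, -4.3, 1.6] [0.0, 0.0, 0.0]
[-0.0, -4.3, 1.7] [0.0, 0.0, 0.0]
[0.0, -4.2, 1.8] [0.0, 0.0, 0.0]
[-0.0, -4.2, 1.8] [0.0, 0.0, 0.0]
[0.0, -4.2, 1.9] [0.0, 0.0, 0.0]
[-0.0, -4.1, 2.0] [0.0, 0.0, 0.0]
```

>>> servo_tool([
  {"travel": [0, -4, 1], "dr": [0, 0, 0], "claw": -0.65},
  {"travel": [0, -5, 1], "dr": [0, 0, 0], "claw": -0.65},
  {"travel": [0, -5, 2], "dr": [0, 0, 0], "claw": -0.65},
  {"travel": [0, -5, 2], "dr": [0, 0, 0], "claw": -0.65},
  {"travel": [0, -5, 2], "dr": [0, 0, 0], "claw": -0.65},
])

```text
time: 3.5
eef_pos: [0.4541, -0.2033, 0.2007]
tool_rot: [0.569, 0.81, 0.116, 0.082]
ft_force: [1.8, 1.8, 2.1]
finger_gap: 0.174
```

```bash
python3 - <<'E'
from go import *; from cell import get_image
go(tcp(.44),tool(.28),5)
d=get_image("top");cv2.imwrite("pics/t3.png",cv2.resize(d["img"][90:290,200:430],None,fx=3,fy=3))
d=get_image("scene");cv2.imwrite("pics/s3.png",cv2.resize(d["img"][110:230,130:290],None,fx=5,fy=5))
E
```

```text
3.5 [ 0.4541 -0.2033  0.2007] 0.17439668269332695 [1.75 1.82 2.07] [ 0.92 -0.11 -0.37  2.02 -0.3   1.06  1.02]
[0.3, -2.1, 0.9] [0.05, 0.02, -0.01]
[0.3, -2.1, 0.9] [0.05, 0.02, -0.01]
[0.3, -2.1, 0.9] [0.05, 0.02, -0.01]
[0.3, -2.1, 0.9] [0.05, 0.02, -0.01]
[0.3, -2.1, 0.9] [0.05, 0.02, -0.01]
```

View pics/t3.png

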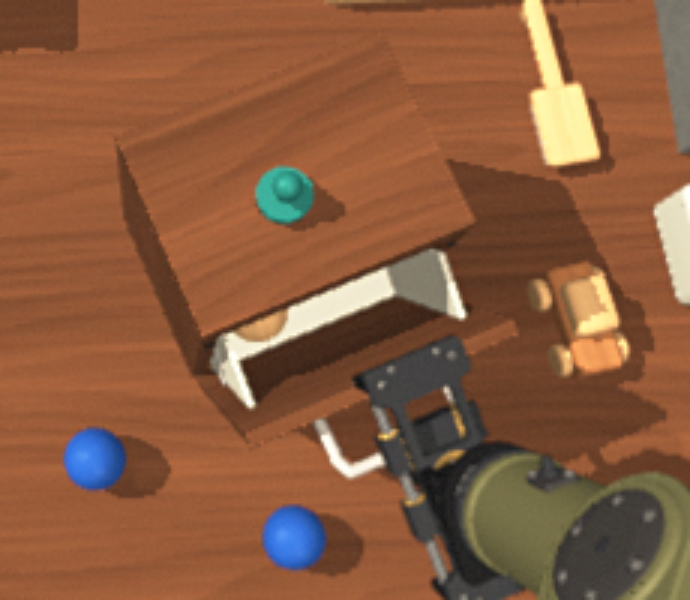

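View pics/s3.png

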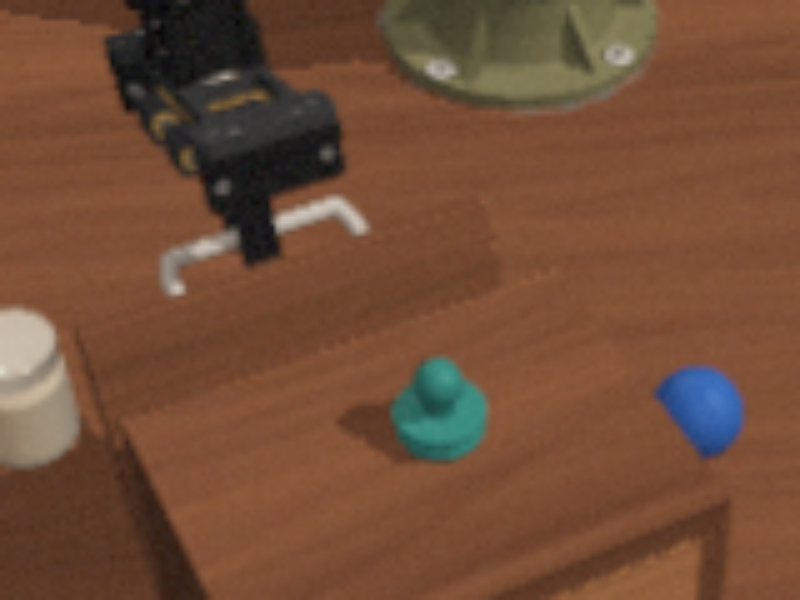

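The ball has left the nip and is partly visible at top crop (262,325), next to the white strip. I need depth to see whether it is in the tub or behind its back wall.

```bash
python3 - <<'E'
from go import *; from cell import get_image
np.set_printoptions(precision=3,suppress=True)
s=observe();print(s["time"])
d=get_image("top");P=cloud(d);np.savez("t4.npz",**d)
L=P-HG; X=L@XC;Y=L@YC;Z=L[...,2]
t=.39;c,sn=np.cos(t),np.sin(t)
xb=X*c+Z*sn; zb=-X*sn+Z*c
print("tubframe (x,y,z)")
for u,v in [(285,198),(287,196),(290,197),(282,200),(300,196),(310,191),(320,186),(300,205),(315,202),(330,192),(345,182),(280,215),(300,212)]:
    print((u,v),d["img"][v,u],"hinge",X[v,u].round(3),Y[v,u].round(3),Z[v,u].round(3)," tub",(xb[v,u]-.062).round(3),(zb[v,u]-.06).round(3))
cv2.imwrite("pics/t4.png",cv2.resize(d["img"][150:250,250:380],None,fx=6,fy=6,interpolation=cv2.INTER_CUBIC))
E
```

```text
3.6
tubframe (x,y,z)
(285, 198) [104 165 222] hinge 0.011 0.054 0.079  tub -0.022 0.009
(287, 196) [ 70 113 158] hinge 0.012 0.048 0.088  tub -0.017 0.017
(290, 197) [112 175 230] hinge 0.008 0.04 0.081  tub -0.024 0.012
(282, 200) [ 99 155 209] hinge 0.009 0.063 0.075  tub -0.025 0.006
(300, 196) [210 234 242] hinge 0.007 0.0 0.016  tub -0.049 -0.048
(310, 191) [210 234 241] hinge 0.009 -0.032 0.021  tub -0.046 -0.044
(320, 186) [210 235 241] hinge 0.011 -0.066 0.019  tub -0.044 -0.047
(300, 205) [30 45 75] hinge -0.021 0.019 0.054  tub -0.061 -0.002
(315, 202) [29 42 67] hinge -0.032 -0.018 0.081  tub -0.061 0.027
(330, 192) [26 44 72] hinge -0.02 -0.077 0.05  tub -0.061 -0.006
(345, 182) [110 126 133] hinge -0.02 -0.096 0.146  tub -0.025 0.082
(280, 215) [255 255 255] hinge -0.035 0.097 0.165  tub -0.032 0.106
(300, 212) [26 37 64] hinge -0.043 0.037 0.107  tub -0.061 0.055
```

View pics/t4.png

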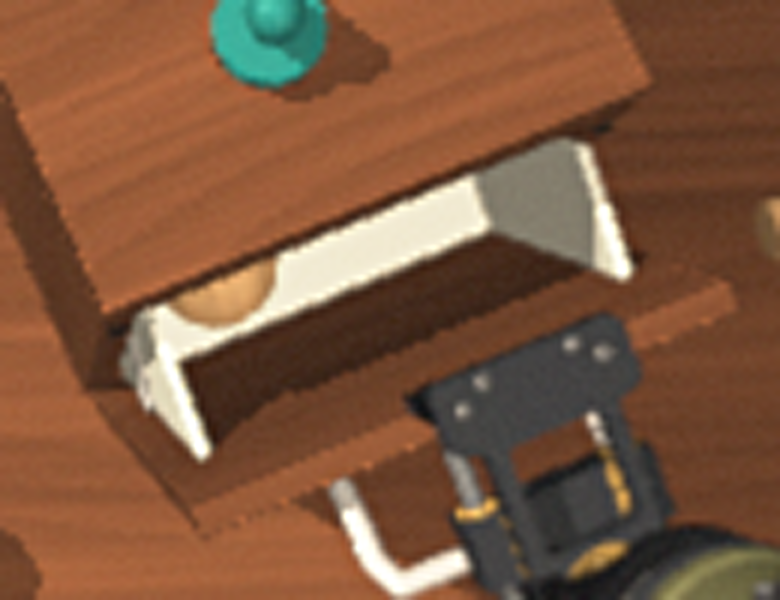

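Seen in the tub's frame, the white strip is the tub's floor (z ≈ -0.046). The ball's visible side is at x ≈ -0.02, z ≈ 0.01, so the ball lies on the floor in the tub. I'll hold briefly to meet the 0.2 s, then return slowly.

>>> servo_tool([
  {"travel": [0, -2, 1], "dr": [0, 0, 0], "claw": -0.65},
  {"travel": [0, 0, 0], "dr": [0, 0, 0], "claw": -0.65},
  {"travel": [0, 0, 0], "dr": [0, 0, 0], "claw": -0.65},
  {"travel": [0, 0, 0], "dr": [0, 0, 0], "claw": -0.65},
])

```text
time: 4.15
eef_pos: [0.4528, -0.2038, 0.1994]
tool_rot: [0.569, 0.81, 0.116, 0.082]
ft_force: [2.1, 1.8, 2.8]
finger_gap: 0.177
```

```bash
cat >> go.py <<'E'
def back(ts,off=0):
    s=observe(); q=tool(.28); print(s["time"],s["eef_pos"].round(4),s["finger_gap"].round(3),s["ft_force"].round(2))
    # current t estimate from x along XC
    z=q.as_matrix()[:,2]
    from scipy.optimize import brentq
    g=lambda t:(tcp(t)-s["eef_pos"])@XC
    t0=brentq(g,-.3,.7); print("t~",t0,"z err mm",1000*(s["eef_pos"]-tcp(t0))[2])
    rows(s["eef_pos"],s["tool_rot"],[(tcp(t),q) for t in ts])
E
python3 - <<'E'
from go import *
back([.38,.36,.34,.32,.30])
E
```

```text
Traceback (most recent call last):
  File "go.py", line 8, in back
    s=observe(); q=tool(.28); print(s["time"],s["eef_pos"].round(4),s["finger_gap"].round(3),s["ft_force"].round(2))
                                                                    ^^^^^^^^^^^^^^^^^^^^^
AttributeError: 'float' object has no attribute 'round'
```

```bash
sed -i 's/s\["finger_gap"\].round(3)/s["finger_gap"]/' go.py
python3 - <<'E'
from go import *
back([.38,.36,.34,.32,.30])
E
```

```text
4.15 [ 0.4528 -0.2038  0.1994] 0.17694647264175875 [2.07 1.82 2.79]
t~ 0.39820888484394606 z err mm -0.522417958519622
[1.5, 4.0, -2.1] [0.27, 0.12, -0.06]
[0.0, 4.3, -1.7] [0.0, 0.0, 0.0]
[-0.0, 4.3, -1.6] [0.0, 0.0, 0.0]
[0.0, 4.3, -1.5] [0.0, 0.0, 0.0]
[-0.0, 4.4, -1.4] [0.0, 0.0, 0.0]
```

>>> servo_tool([
  {"travel": [1, 3, -2], "dr": [0.3, 0.1, 0], "claw": -0.65},
  {"travel": [0, 4, -2], "dr": [0, 0, 0], "claw": -0.65},
  {"travel": [0, 4, -2], "dr": [0, 0, 0], "claw": -0.65},
  {"travel": [0, 4, -2], "dr": [0, 0, 0], "claw": -0.65},
  {"travel": [0, 4, -1], "dr": [0, 0, 0], "claw": -0.65},
])

```text
time: 4.78
eef_pos: [0.4687, -0.197, 0.2132]
tool_rot: [0.569, 0.811, 0.114, 0.08]
ft_force: [2.8, 0.7, 0.2]
finger_gap: 0.172
```

```bash
python3 - <<'E'
from go import *
back([.30,.28,.26,.24,.22])
E
```

```text
4.775 [ 0.4687 -0.197   0.2132] 0.17176652730644118 [2.82 0.74 0.17]
t~ 0.30465884211662897 z err mm 0.6269028665583931
[0.5, 0.8, 0.3] [-0.04, 0.02, -0.05]
[0.0, 4.4, -1.3] [0.0, 0.0, 0.0]
[0.0, 4.4, -1.2] [0.0, 0.0, 0.0]
[0.0, 4.4, -1.1] [0.0, 0.0, 0.0]
[0.0, 4.5, -1.1] [0.0, 0.0, 0.0]
```

>>> servo_tool([
  {"travel": [0, 4, -1], "dr": [0, 0, 0], "claw": -0.65},
  {"travel": [0, 4, -1], "dr": [0, 0, 0], "claw": -0.65},
  {"travel": [0, 4, -1], "dr": [0, 0, 0], "claw": -0.65},
  {"travel": [0, 4, -1], "dr": [0, 0, 0], "claw": -0.65},
  {"travel": [0, 4, -1], "dr": [0, 0, 0], "claw": -0.65},
])

```text
time: 5.4
eef_pos: [0.4859, -0.1907, 0.2237]
tool_rot: [0.569, 0.811, 0.114, 0.079]
ft_force: [2.8, 0.7, -1.5]
finger_gap: 0.177
```

```bash
python3 - <<'E'
from go import *; from cell import get_image
back([.20,.18,.16,.14,.12])
d=get_image("top");cv2.imwrite("pics/t5.png",cv2.resize(d["img"][90:290,200:430],None,fx=3,fy=3))
E
```

```text
5.4 [ 0.4859 -0.1907  0.2237] 0.17696811770812884 [ 2.81  0.72 -1.53]
t~ 0.21148792244897846 z err mm 0.1507025255725325
[0.4, 2.5, -0.4] [-0.12, -0.02, -0.08]
[-0.0, 4.5, -0.9] [0.0, 0.0, 0.0]
[0.0, 4.5, -0.8] [0.0, 0.0, 0.0]
[-0.0, 4.5, -0.7] [0.0, 0.0, 0.0]
[0.0, 4.5, -0.6] [0.0, 0.0, 0.0]
```

View pics/t5.png

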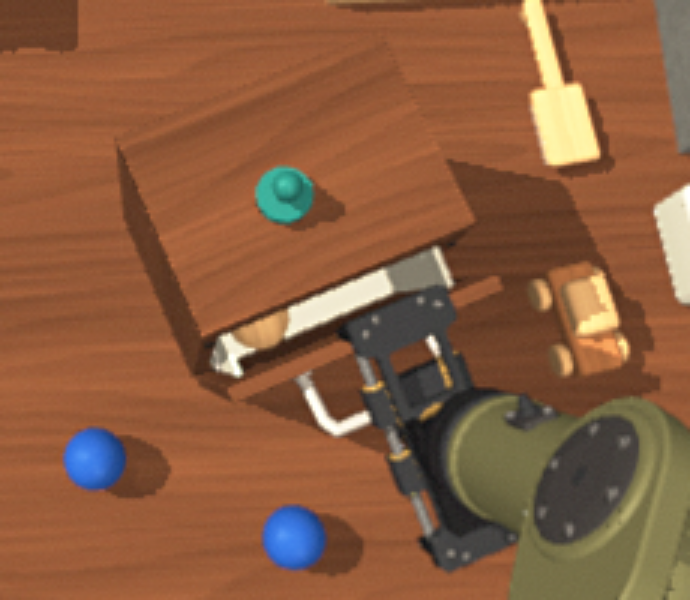

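The bin has followed to about 0.2. The ball is down on the tub's floor at crop (262,330), and the pacifier, van and balls haven't moved. I'll continue closing.

>>> servo_tool([
  {"travel": [0, 4, -1], "dr": [-0.1, 0, 0], "claw": -0.65},
  {"travel": [0, 4, -1], "dr": [0, 0, 0], "claw": -0.65},
  {"travel": [0, 4, -1], "dr": [0, 0, 0], "claw": -0.65},
  {"travel": [0, 4, -1], "dr": [0, 0, 0], "claw": -0.65},
  {"travel": [0, 4, -1], "dr": [0, 0, 0], "claw": -0.65},
])

```text
time: 6.08
eef_pos: [0.5036, -0.1841, 0.2347]
tool_rot: [0.569, 0.811, 0.114, 0.079]
ft_force: [1.3, 1.3, -0.8]
finger_gap: 0.175
```

```bash
python3 - <<'E'
from go import *
back([.10,.08,.06,.04,.02])
E
```

```text
6.075 [ 0.5036 -0.1841  0.2347] 0.17541565654385663 [ 1.26  1.27 -0.83]
t~ 0.12005631142856642 z err mm 2.0629104909281324
[0.2, 4.0, 1.5] [-0.06, -0.04, -0.08]
[0.0, 4.6, -0.4] [0.0, 0.0, 0.0]
[-0.0, 4.6, -0.3] [0.0, 0.0, 0.0]
[0.0, 4.6, -0.2] [0.0, 0.0, 0.0]
[-0.0, 4.6, -0.2] [0.0, 0.0, 0.0]
```

>>> servo_tool([
  {"travel": [0, 4, 1], "dr": [0, 0, 0], "claw": -0.65},
  {"travel": [0, 4, 0], "dr": [0, 0, 0], "claw": -0.65},
  {"travel": [0, 4, 0], "dr": [0, 0, 0], "claw": -0.65},
  {"travel": [0, 3, 0], "dr": [0, 0, 0], "claw": -0.65},
  {"travel": [0, 3, 0], "dr": [0, 0, 0], "claw": -0.65},
])

```text
time: 6.7
eef_pos: [0.5212, -0.1781, 0.2396]
tool_rot: [0.569, 0.811, 0.114, 0.08]
ft_force: [0.4, -0.2, 1.2]
finger_gap: 0.17
```

```bash
python3 - <<'E'
from go import *
back([.03,.02,.01,.0,-.01])
E
```

```text
6.7 [ 0.5212 -0.1781  0.2396] 0.1704933824535644 [ 0.37 -0.16  1.19]
t~ 0.033111738767276654 z err mm -0.05020186610013577
[0.6, 0.7, -0.1] [-0.07, -0.0, -0.08]
[0.0, 2.3, -0.1] [0.0, 0.0, 0.0]
[0.0, 2.3, -0.0] [0.0, 0.0, 0.0]
[0.0, 2.3, -0.0] [0.0, 0.0, 0.0]
[-0.0, 2.3, 0.0] [0.0, 0.0, 0.0]
```

>>> servo_tool([
  {"travel": [0, 2, 0], "dr": [0, 0, 0], "claw": -0.65},
  {"travel": [0, 2, 0], "dr": [0, 0, 0], "claw": -0.65},
  {"travel": [0, 2, 0], "dr": [0, 0, 0], "claw": -0.65},
  {"travel": [0, 2, 0], "dr": [0, 0, 0], "claw": -0.65},
  {"travel": [0, 2, 0], "dr": [0, 0, 0], "claw": -0.65},
])

```text
time: 7.32
eef_pos: [0.5299, -0.1751, 0.2417]
tool_rot: [0.569, 0.81, 0.113, 0.079]
ft_force: [-0.7, -0.4, 0.2]
finger_gap: 0.17
```

```bash
python3 - <<'E'
from go import *; from cell import get_image
back([.0])
d=get_image("top");cv2.imwrite("pics/t6.png",cv2.resize(d["img"][90:290,200:430],None,fx=3,fy=3))
E
```

```text
7.325 [ 0.5299 -0.1751  0.2417] 0.17041970112465096 [-0.69 -0.44  0.19]
t~ -0.008613774965759335 z err mm -0.7291879784260547
[0.8, -1.8, -0.7] [-0.19, -0.03, -0.12]
```

View pics/t6.png

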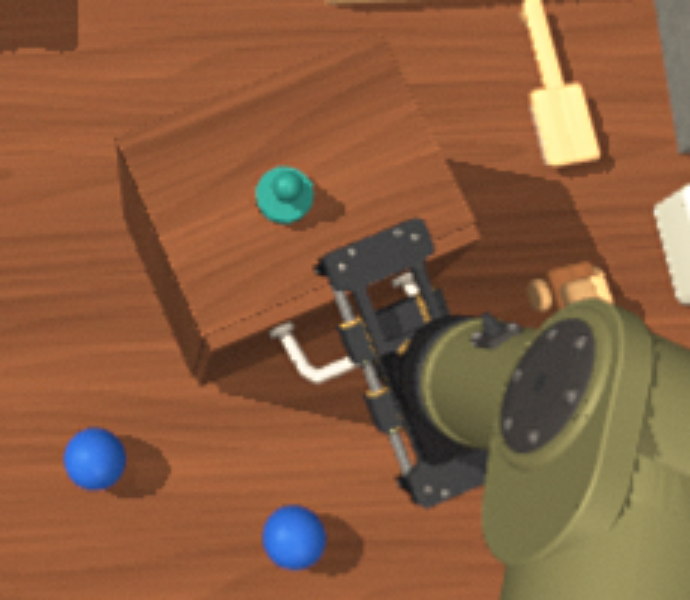

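The bin looks home: the panel's top edge is flush with the cabinet at crop (205,340)-(475,235). I'll open slightly and withdraw along the fingers.

>>> servo_tool([
  {"travel": [0, -1, 0], "dr": [0, 0, 0], "claw": -0.4},
  {"travel": [0, 0, 0], "dr": [0, 0, 0], "claw": -0.4},
  {"travel": [0, 0, -10], "dr": [0, 0, 0], "claw": -0.4},
  {"travel": [0, 0, -15], "dr": [0, 0, 0], "claw": -0.4},
  {"travel": [0, 0, -20], "dr": [0, 0, 0], "claw": -0.4},
])

```text
time: 8.0
eef_pos: [0.5163, -0.1796, 0.2861]
tool_rot: [0.569, 0.811, 0.113, 0.078]
ft_force: [0.2, -0.3, 0.9]
finger_gap: 0.298
```

>>> servo_tool([
  {"travel": [0, 0, -25], "dr": [0, 0, 0], "claw": -0.4},
  {"travel": [0, -10, -25], "dr": [0, 0, 0], "claw": -0.4},
  {"travel": [-30, -10, -20], "dr": [0, 0, 0], "claw": -0.4},
  {"travel": [-50, 0, 0], "dr": [0, 0, 0], "claw": -0.4},
  {"travel": [-50, 0, 0], "dr": [0, 0, 0], "claw": -0.4},
])

```text
time: 8.62
eef_pos: [0.525, -0.316, 0.3623]
tool_rot: [0.566, 0.812, 0.112, 0.085]
ft_force: [0.6, 0.6, -0.2]
finger_gap: 0.302
```

>>> servo_tool([
  {"travel": [-40, 0, 0], "dr": [0, 0, 0], "claw": -0.4},
  {"travel": [0, 0, 0], "dr": [0, 0, 0], "claw": -0.4},
])

```text
time: 8.88
eef_pos: [0.538, -0.3599, 0.3639]
tool_rot: [0.569, 0.81, 0.111, 0.086]
ft_force: [-0.3, 0.2, -0.9]
finger_gap: 0.302
```

```bash
python3 - <<'E'
from go import *; from cell import get_image
np.set_printoptions(precision=4,suppress=True)
s=observe();print(s["time"],s["eef_pos"],s["ft_force"])
for n in("top","scene"):
    d=get_image(n);cv2.imwrite(f"pics/{n}7.png",d["img"]);P=cloud(d);L=P-HG;X=L@XC;Y=L@YC;Z=P[...,2]
    hsv=cv2.cvtColor(d["img"],cv2.COLOR_BGR2HSV)
    m=(hsv[...,1]<90)&(hsv[...,2]>100)&(abs(Z-.243)<.02)&(X<-.045)&(X>-.1)&(abs(Y)<.04)
    v,u=np.nonzero(m);W=pt(d,np.c_[u,v],.24)-HG
    print(n,m.sum(),"bar X",np.median(X[m]),"ray X",np.median(W@XC),"z",np.median(Z[m]))
    d0=np.load(n+"0.npz")
    df=cv2.absdiff(d["img"],d0["img"]).max(2)>40; 
    if n=="top":
        for nm,u,v in [("jar",384,259),("car",397,190),("pac",295,154),("bottle",115,271),("arch",101,203)]: print(nm,df[v-15:v+15,u-15:u+15].mean(),P[v,u])
E
```

```text
8.875 [ 0.538  -0.3599  0.3639] [-0.2511  0.2203 -0.8749]
top 144 bar X -0.06344973285110508 ray X -0.06304656185835683 z 0.2444154949554222
jar 0.014444444444444444 [ 0.4023 -0.3559  0.0831]
car 0.06777777777777778 [ 0.5934 -0.4248  0.0662]
pac 0.0 [ 0.6479 -0.1088  0.2832]
bottle 0.0 [0.4076 0.3501 0.1318]
arch 0.0 [0.597  0.4193 0.0699]
scene 116 bar X -0.06001090943865603 ray X -0.062148657543304765 z 0.2426236466233665
```

View pics/top7.png

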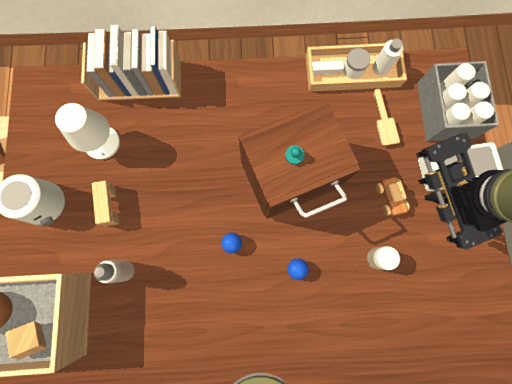

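View pics/scene7.png

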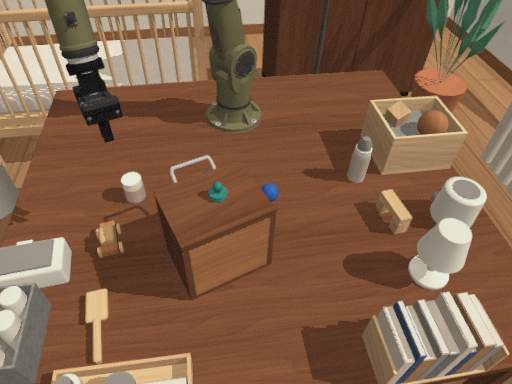

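The bin is flush (bar at x ≈ -0.063; home is -0.064), the bystanders are where they were, and the gripper is clear of everything.

```bash
python3 -c "
from cell import *
print(sign_off())"
```

```text
the job is handed in; nothing more can be done
None
```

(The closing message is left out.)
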